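Make up two casting kits

TASK

Make up the two casting kits from the stock on the bench: the bar mould, the tall crucible and the flux jar go into the rectangular tray, and the casting ring and the small crucible go into the round pan. Lift each one over the lip and set it down upright on the tray or pan floor without dropping it, and let go of it. Leave the brick offcut, the coffee cup and the bench block where they stand.

Things in the scene. Friction and masses are not known exactly. Their poses are not given: they have to be found in the camera images.
- bar_tray: Target for the bar-casting kit: rectangular steel tray, fixed to the bench, outside 250 (its x) x 150 (its y) x 28 mm high, walls 5 mm, floor 5 mm thick; the 28 mm wall is a retaining lip all round. Its x (long side) points away from the robot within 0.15 rad; it stands on the left or the right of the stock, the pan on the other side. Origin: centre of its underside; z up.
- ring_pan: Target for the ring-casting kit: round steel pan, fixed to the bench, 196 mm across the rim, 28 mm high, inside 180 mm across at its floor, walls 4 mm, floor 5 mm thick; its wall is a retaining lip all round. Origin: centre of its underside; z up.
- bar_mould: Loose dark steel bar mould: block 70 (its x) x 40 (its y) x 32 mm high, with a blind slot 53 x 21 mm, 18 mm deep, open at the top. Its x points away from the robot within 0.4 rad. About 250 g. Origin: centre of its underside; z up.
- tall_crucible: Loose tall crucible of pale fired clay: round open cup without handle, 54 mm across the rim, 52 mm across at 12 mm height, narrowing to 42 mm at the foot, 62 mm high. About 160 g. Origin: centre of its underside; z up.
- small_crucible: Loose small crucible of the same pale clay and shape: 38 mm across the rim, 37 mm at 7 mm height, 30 mm at the foot, 34 mm high. About 60 g. Origin: centre of its underside; z up.
- casting_ring: Loose aluminium casting ring: short upright tube open at both ends, 54 mm outside, 44 mm inside, 34 mm high. About 120 g. Origin: centre of its underside; z up.
- flux_jar: Loose closed flux jar: small amber glass jar with a steel screw cap, 44 mm across, 56 mm high. About 110 g. Origin: centre of its underside; z up.
- brick_offcut: Bystander, loose: offcut of firebrick, 75 (its x) x 48 (its y) x 40 mm high. To be left alone. Kit pieces and bystanders stand mixed in three columns running away from the robot, about 115 mm apart, so fingers closing sideways (along world y) have at least 25 mm free beside each piece. Origin: centre of its underside; z up.
- coffee_cup: Bystander, loose: white coffee cup, 58 mm across, 52 mm high, with a handle sticking out about 25 mm on its +y side. To be left alone. Origin: centre of its underside; z up.
- bench_block: Bystander, loose: flat square steel bench block on a black rubber foot, 58 x 58 x 22 mm high, no slot. To be left alone. Origin: centre of its underside; z up.
There are look-alikes about, which are no part of the job. Leave any pink or red look-alike of the casting_ring alone.

How it is judged:
At the end, for the whole second after the job is handed in: Bar mould, tall crucible and flux jar stand on the floor of the rectangular tray, and casting ring and small crucible on the floor of the round pan: underside within 7 mm of the floor, upright within 0.15 rad, inside the lip, at rest and released (x of bar_mould in the frame of bar_tray between -0.12 and 0.12 m and y of bar_mould in the frame of bar_tray between -0.07 and 0.07 m and z of bar_mould in the frame of bar_tray between 0 and 0.012 m and angle between each of bar_mould, tall_crucible, flux_jar, casting_ring, small_crucible's own z axis and vertical below 0.15 rad and linear speed of each of bar_mould, tall_crucible, flux_jar, casting_ring, small_crucible below 0.02 m/s and contact force between each of bar_mould, tall_crucible, flux_jar, casting_ring, small_crucible and the fingers below 0.05 N and x of tall_crucible in the frame of bar_tray between -0.12 and 0.12 m and y of tall_crucible in the frame of bar_tray between -0.07 and 0.07 m and z of tall_crucible in the frame of bar_tray between 0 and 0.012 m and x of flux_jar in the frame of bar_tray between -0.12 and 0.12 m and y of flux_jar in the frame of bar_tray between -0.07 and 0.07 m and z of flux_jar in the frame of bar_tray between 0 and 0.012 m and horizontal distance between each of casting_ring, small_crucible and ring_pan below 0.09 m and z of casting_ring in the frame of ring_pan between 0 and 0.012 m and z of small_crucible in the frame of ring_pan between 0 and 0.012 m); the robot touches nothing.
It fails at once if one of the five kit pieces is dropped (falls free from more than about 25 mm) ((linear speed of bar_mould above 0.75 m/s and contact force between bar_mould and the fingers below 0.05 N) or (linear speed of tall_crucible above 0.75 m/s and contact force between tall_crucible and the fingers below 0.05 N) or (linear speed of small_crucible above 0.75 m/s and contact force between small_crucible and the fingers below 0.05 N) or (linear speed of casting_ring above 0.75 m/s and contact force between casting_ring and the fingers below 0.05 N) or (linear speed of flux_jar above 0.75 m/s and contact force between flux_jar and the fingers below 0.05 N)).
It fails at once if the brick offcut is pushed away (25 mm) or tipped (distance of brick_offcut from where it was at the start of the episode above 0.025 m or angle between brick_offcut's own z axis and vertical above 0.4 rad).
It fails at once if the coffee cup is pushed away (25 mm) or tipped (distance of coffee_cup from where it was at the start of the episode above 0.025 m or angle between coffee_cup's own z axis and vertical above 0.4 rad).
It fails at once if the bench block is pushed away (25 mm) or tipped (distance of bench_block from where it was at the start of the episode above 0.025 m or angle between bench_block's own z axis and vertical above 0.4 rad).
It also fails if it takes over 136 s, if anything falls off the work surface, if the arm or the gripper's body presses on something with over 40 N, if the wrist force passes 120 N, or if a joint passes its speed limit or range.

ROBOT

A 6-joint arm with a two-finger parallel gripper is mounted at the origin on the work surface. World frame = base frame: x ahead of the robot, y to its left, z up, the work surface at z = 0. Lengths are in m, angles in rad, forces in N, time in s.
With the tool pointing down it reaches from about 0.375 to 0.75 m from the base axis. Payload 9 kg.
Tool frame: the origin (TCP) lies on the centre line of the jaws, within the pads' length; the fingertips stand 19 mm ahead of it and the grasp point (between the pads) is the TCP; z points along the fingers, y is the line along which they close (so a half turn about z gives the same grasp; the last joint's range is limited). The gripper opens to 85 mm and grips with 20 to 120 N. Pads are 22 mm wide; open, the fingers measure 114 mm over their backs; the gripper's body (76 mm by 85 mm) begins 54 mm behind the grasp point. The pads swing forward as they close: fully open they stand 13 mm farther back than shut.
Start: joints at [0.943, 0.104, 0.097, 1.564, 0, 1.353], TCP at [0.239, 0.55, 0.25] pointing down, gripper open.
Joint ranges: [-2.99, 2.99], [-0.84, 1.86], [-1.1, 1.16], [-1.84, 2.11], [-1.51, 1.56], [-3.14, 3.14]. Speed limits (rad/s): [2.22, 2.22, 2.57, 3.14, 3.14, 3.14].

INTERFACE

Orientations are given as a unit quaternion [x, y, z, w].
In Python, from station import * gives the robot as it stands. The module is installed in compiled form; this text tells all that it offers.
- The arm moves only by the shell command python3 -m handwheel 'ROWS' [FORCE]. ROWS is text: rows parted by semicolons, each of 7 numbers parted by spaces: the shift along the tool's x, y, z in cm, then the turn, a rotation vector about the tool's x, y, z in degrees, then the opening, from -1 (shut) to 1 (fully open). In form: dx dy dz rx ry rz grip; .... A call has 1 to 8 rows; each row is the pose to reach, as a shift and turn from the pose commanded when the call began, along the tool's axes at that moment; what a row does not reach only later rows make up. A row lasts 1/12 s, in which the tool goes at most 41.7 mm and 7.16 degrees, less where a joint would pass 70% of its speed; a pose out of reach is approached as far as the arm can. A call with a gripper value outside its range is refused whole. The fingers move at their own pace and stop on an object; FORCE is the grip in N (left out, the last holds). Time passes only in rows, so rows that repeat a pose let the fingers close. It gives the time, the measured TCP pose, the force, the opening and the grip force at its end, in the units of the state.
- observe(): the state, without advancing time (a new reading comes with each control period).
- capture(name): name is "side" or "top"; returns a dict with "color" (384x512x3 uint8, red, green, blue), "vertical_fov" (degrees; the focal length in pixels is half the picture's height over the tangent of half this angle, whatever the lens; pixels are square), "cx", "cy" (the principal point, pixels), "rvec" (rotation vector, rad) and "tvec" (3), from world to camera coordinates, as OpenCV has them. Camera axes: x right, y down, z forward; pixel columns grow to the right and rows downward; lengths in m; the calibration is good to about 2 mm. A picture is of the moment at which its call begins. There is no depth.
- job_done(): hands the job in; it is judged then, once.
Trained networks look in the newest picture that a camera, given by its name, has taken for a name from the list of things; names that differ only in an ending like _2 or _b are one class to them, and where a whole thing is asked for, a point or a joint stands for the part that bears it (a point fixed in the world has none). Each returns a list of dicts, best first, with "p" (0 to 1); they miss things now and then, are a little off and sometimes report something else, mostly with a low value. They report only what shows in the picture. A call takes as long as a camera call. They do not tell look-alikes from the thing itself.
- boxes_of(label, camera): "bbox" ([left, top, width, height] in pixels, round what is visible of it).
- mark_of(label, camera): "position" ([column, row] in pixels: a listed point, or the origin of a listed thing).
The state is a dict: "time_s": time; "joint_positions": joint angles; "qvel": joint speeds; "effort": joint torques, N m; "eef_pos": TCP position; "orientation": TCP orientation; "wrist_force": force on the tool from outside, world axes, zero at the start; "wrist_torque": the same for the moment, N m; "gripper_width": finger opening in m; "finger_force": force on a finger pad.
Only numpy, scipy, OpenCV 4.12 (cv2) and the standard library are available. Lean on these libraries where they do the work, as an engineer would, in place of code of your own. Each camera call takes 0.05 s, during which the arm holds its last target. There are 200 camera calls.

## Working session

There is one attempt and no reset: what is moved stays moved. The work goes in short steps, Python scripts to look and compute and a shell command to move; the robot and the scene stay as the last step left them, time stands still between calls to the robot, and variables do not carry over. Pictures are saved under pics/ and viewed, at most 14 in all, crops included, and the job is handed in when it is done.

```bash
mkdir -p pics; cat > h.py <<'E'
from station import *
import numpy as np, cv2
def K(c):
    f=c["color"].shape[0]/2/np.tan(np.radians(c["vertical_fov"])/2)
    return f
def ray(c,uv):
    f=K(c);R=cv2.Rodrigues(np.array(c["rvec"],float))[0];t=np.array(c["tvec"],float)
    d=R.T@np.array([(uv[0]-c["cx"])/f,(uv[1]-c["cy"])/f,1]);return -R.T@t,d/np.linalg.norm(d)
def atz(c,uv,z):
    o,d=ray(c,uv);return o+d*(z-o[2])/d[2]
def proj(c,P):
    f=K(c);R=cv2.Rodrigues(np.array(c["rvec"],float))[0];q=R@np.array(P,float)+np.array(c["tvec"],float)
    return np.array([c["cx"]+f*q[0]/q[2],c["cy"]+f*q[1]/q[2]])
def tri(c1,a,c2,b):
    A=np.zeros((3,3));y=np.zeros(3)
    for c,u in((c1,a),(c2,b)):
        o,d=ray(c,u);M=np.eye(3)-np.outer(d,d);A+=M;y+=M@o
    return np.linalg.solve(A,y)
def save(c,n): cv2.imwrite("pics/"+n,c["color"][:,:,::-1])
E
python3 - <<'E'
from h import *
T=capture("top");S=capture("side");save(T,"t0.png");save(S,"s0.png")
for c in(T,S):print({k:np.round(v,3) for k,v in c.items() if k!="color"}, ray(c,(256,192)))
for n in "bar_tray ring_pan bar_mould tall_crucible small_crucible casting_ring flux_jar brick_offcut coffee_cup bench_block".split():
    for cn,c in(("top",T),("side",S)):
        print(n,cn,[(round(m["p"],2),np.round(m["position"]),np.round(atz(c,m["position"],0)[:2],3)) for m in mark_of(n,cn)[:3]],[(round(m["p"],2),np.round(m["bbox"])) for m in boxes_of(n,cn)[:3]])
s=observe();print(s["time_s"],s["eef_pos"],s["orientation"],s["gripper_width"])
E
```

```text
{'vertical_fov': np.float64(50.21), 'cx': np.float64(250.026), 'cy': np.float64(201.171), 'rvec': array([ 2.053, -2.185,  0.222]), 'tvec': array([0.033, 0.581, 0.824])} (array([0.40660802, 0.00953391, 0.92345989]), array([ 0.21953907, -0.03028766, -0.97513346]))
{'vertical_fov': np.float64(54.932), 'cx': np.float64(251.459), 'cy': np.float64(190.627), 'rvec': array([ 2.259, -0.37 ,  0.161]), 'tvec': array([-0.579,  0.169,  0.649])} (array([ 0.43237848, -0.54516128,  0.54825324]), array([ 0.24635434,  0.71267586, -0.65681249]))
bar_tray top [(0.65, array([382., 231.]), array([ 0.506, -0.299]))] [(0.72, array([342., 172.,  88., 120.]))]
bar_tray side [(0.86, array([250., 353.]), array([ 0.509, -0.296]))] [(0.71, array([156., 280., 197., 102.]))]
ring_pan top [(0.76, array([117., 238.]), array([0.527, 0.301]))] []
ring_pan side [(0.86, array([186., 143.]), array([0.525, 0.298]))] [(0.74, array([147., 118.,  76.,  49.]))]
bar_mould top [(0.56, array([293., 219.]), array([ 0.547, -0.099]))] [(0.68, array([286., 200.,  24.,  32.]))]
bar_mould side [(0.89, array([236., 256.]), array([ 0.542
[... 1778 characters left out ...]
 [(0.82, array([236., 160.,  29.,  44.])), (0.31, array([293., 251.,  25.,  26.]))]
coffee_cup side [(0.8, array([264., 208.]), array([ 0.637, -0.005])), (0.22, array([177., 226.]), array([0.45 , 0.003]))] [(0.96, array([238., 180.,  45.,  39.]))]
bench_block top [(0.61, array([294., 170.]), array([ 0.663, -0.111])), (0.61, array([200., 226.]), array([0.544, 0.112])), (0.39, array([295., 218.]), array([ 0.548, -0.104]))] [(0.67, array([281., 158.,  26.,  23.]))]
bench_block side [(0.88, array([296., 237.]), array([ 0.669, -0.104]))] [(0.94, array([277., 217.,  36.,  36.]))]
2.1 [0.23906667 0.55036696 0.25036525] [2.03468943e-01 9.79081397e-01 7.36825212e-05 3.25325324e-05] 0.0852505554691147
```

View pics/t0.png

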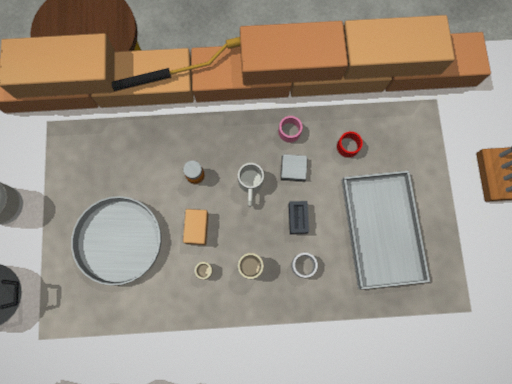

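View pics/s0.png

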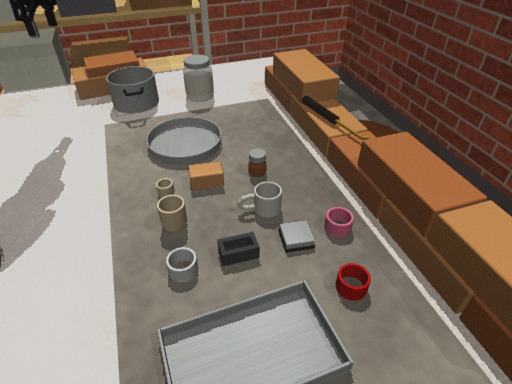

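Casting-ring candidates in the top view are pink (290,128), red (350,144) and bare metal grey (304,265). The grey one fits, since it is aluminium and the coloured ones are look-alikes. I'll confirm it in an enlarged crop, which I'll also use for measuring.

```bash
python3 - <<'E'
from h import *
T=capture("top");S=capture("side")
a=T["color"][150:290,180:325,::-1];cv2.imwrite("pics/tc.png",cv2.resize(a,None,fx=4,fy=4,interpolation=cv2.INTER_CUBIC))
b=S["color"][140:290,150:320,::-1];cv2.imwrite("pics/sc.png",cv2.resize(b,None,fx=4,fy=4,interpolation=cv2.INTER_CUBIC))
E
```

```text
(no output)
```

View pics/tc.png

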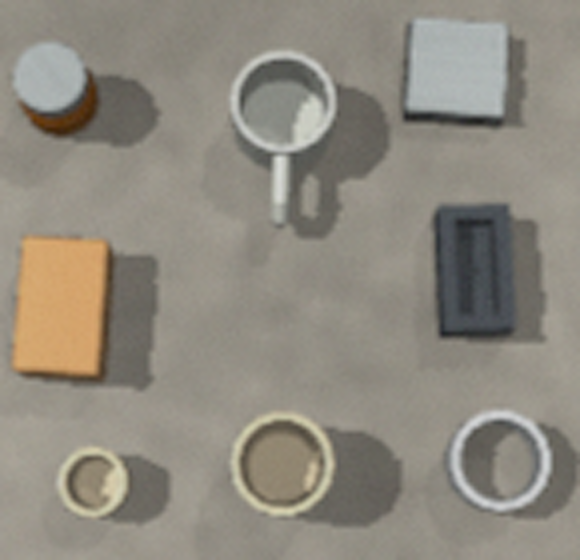

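View pics/sc.png

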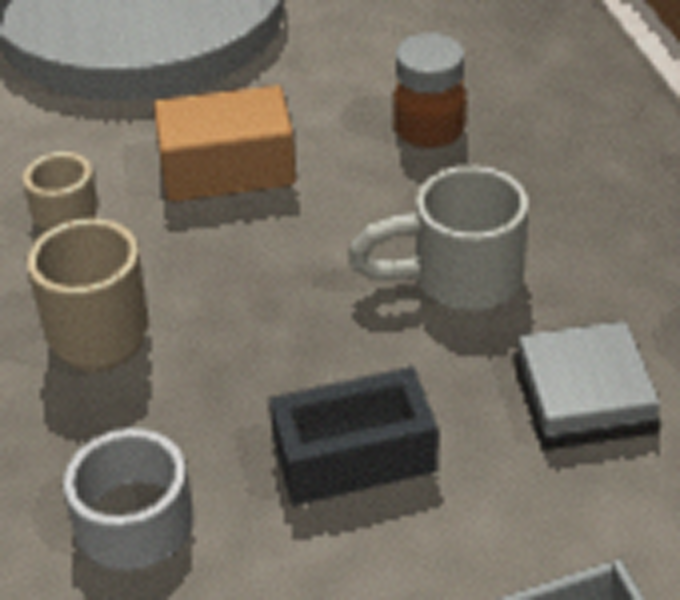

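The enlarged crop shows the grey ring at crop (500,460) as bare metal and open at both ends, so that is the casting ring. Next I triangulate the top-face centres.

```bash
python3 - <<'E'
from h import *
T=capture("top");S=capture("side")
t=dict(jar=(51,78),small=(93,482),tall=(283,463),ring=(500,460),mould=(475,270))
s=dict(jar=(430,57),small=(60,176),tall=(85,256),ring=(127,477),mould=(353,413))
H=dict(jar=.056,small=.034,tall=.062,ring=.034,mould=.032)
for n in t:
    a=(np.array(t[n])+.5)/4-.5+(180,150);b=(np.array(s[n])+.5)/4-.5+(150,140)
    print(n,tri(T,a,S,b).round(4),atz(T,a,H[n])[:2].round(4),atz(S,b,H[n])[:2].round(4))
c=np.array([(440,205),(510,205),(513,334),(440,336)])
P=[atz(T,(q+.5)/4-.5+(180,150),.032)[:2].round(4) for q in c];print("mould corners",P)
for q in[(344,175),(410,172),(429,286),(363,290)]:print("tray",atz(T,q,.028)[:2].round(3))
for q in[(72,240),(162,240),(117,197),(117,285)]:print("pan",atz(T,q,.028)[:2].round(3))
E
```

```text
jar [0.6637 0.1189 0.0526] [0.6619 0.1186] [0.6629 0.1145]
small [0.4443 0.107  0.0311] [0.4428 0.1067] [0.4457 0.1035]
tall [0.4464 0.0047 0.0607] [0.4452 0.0047] [0.4475 0.0033]
ring [ 0.442  -0.1122  0.0318] [ 0.4408 -0.1119] [ 0.4431 -0.114 ]
mould [ 0.5468 -0.1079  0.0308] [ 0.5449 -0.1076] [ 0.5482 -0.1088]
mould corners [array([ 0.5825, -0.0914]), array([ 0.5801, -0.1302]), array([ 0.5083, -0.1253]), array([ 0.5097, -0.0854])]
tray [ 0.635 -0.219]
tray [ 0.633 -0.369]
tray [ 0.379 -0.375]
tray [ 0.38  -0.232]
pan [0.526 0.39 ]
pan [0.514 0.194]
pan [0.616 0.292]
pan [0.423 0.292]
```

Triangulated heights agree with the text: jar (.664,.119), small crucible (.444,.106), tall crucible (.446,.005), ring (.442,-.112) and mould (.547,-.108, yaw about -4°). I start with the jar, turning the tool so that y lies along world y.

```bash
python3 -m handwheel '-4 -2 0 0 0 -6 1; -8 -4 0 0 0 -12 1; -12 -6 0 0 0 -18 1; -16 -8 0 0 0 -23.5 1; -20 -9.5 0 0 0 -23.5 1; -24 -11 0 0 0 -23.5 1; -28 -12.5 0 0 0 -23.5 1; -28 -12.5 0 0 0 -23.5 1' 40
```

```text
time_s: 2.97
eef_pos: [0.4492, 0.3206, 0.2502]
orientation: [0.002, 1.0, -0.0, 0.001]
wrist_force: [-0.4, 1.4, 0.2]
gripper_width: 0.085
finger_force: 0.0
```

```bash
python3 -m handwheel '-2.7 -2.6 1 0 0 0 1; -5.4 -5.2 2 0 0 0 1; -8.1 -7.8 3 0 0 0 1; -10.8 -10.4 4 0 0 0 1; -13.5 -13 6 0 0 0 1; -16.2 -15.6 8 0 0 0 1; -18.9 -18.2 10 0 0 0 1; -21.6 -20.4 12 0 0 0 1'; python3 -m handwheel '0 0 0 0 0 0 1'
```

```text
time_s: 3.63
eef_pos: [0.6627, 0.119, 0.1301]
orientation: [0.0, 1.0, -0.0, 0.0]
wrist_force: [0.5, -0.2, 0.8]
gripper_width: 0.0855
finger_force: 0.0
time_s: 3.72
eef_pos: [0.6626, 0.1157, 0.1236]
orientation: [0.002, 1.0, -0.001, -0.003]
wrist_force: [-1.2, 0.4, -1.3]
gripper_width: 0.0853
finger_force: 0.0
```

```bash
python3 -m handwheel '0 0 3 0 0 0 1; 0 0 6 0 0 0 1; 0 0 8 0 0 0 1; 0 0 8 0 0 0 1;0 0 8 0 0 0 1'; python3 -m handwheel '0 0 0 0 0 0 1'
```

```text
time_s: 4.13
eef_pos: [0.6605, 0.1209, 0.0501]
orientation: [-0.0, 1.0, 0.0, -0.001]
wrist_force: [0.0, -0.4, 0.8]
gripper_width: 0.0852
finger_force: 0.0
time_s: 4.22
eef_pos: [0.6624, 0.1209, 0.0527]
orientation: [-0.0, 1.0, 0.0, 0.001]
wrist_force: [1.1, 0.4, 1.1]
gripper_width: 0.0855
finger_force: 0.0
```

```bash
python3 -m handwheel '-0.1 0 1.7 0 0 0 1; -0.1 0 1.7 0 0 0 0.2; -0.1 0 1.7 0 0 0 -0.3; -0.1 0 1.7 0 0 0 -0.3; -0.1 0 1.7 0 0 0 -0.3; -0.1 0 1.7 0 0 0 -0.3; -0.1 0 1.7 0 0 0 -0.3; -0.1 0 1.7 0 0 0 -0.3' 40
```

```text
time_s: 4.88
eef_pos: [0.6634, 0.1208, 0.0358]
orientation: [-0.0, 1.0, 0.0, 0.001]
wrist_force: [-2.5, -0.4, 6.7]
gripper_width: 0.042
finger_force: 41.0
```

```bash
python3 -m handwheel '0 0 -1 0 0 0 -0.3; 0 0 -3 0 0 0 -0.3; 0 0 -6 0 0 0 -0.3; 0 -2 -9 0 0 0 -0.3; 0.5 -5 -12 0 0 0 -0.3; 1 -8 -14 0 0 0 -0.3; 1.5 -12 -14 0 0 0 -0.3; 2 -16 -14 0 0 0 -0.3'; python3 -m handwheel '1 -4 0 0 0 0 -0.3; 2 -8 0 0 0 0 -0.3; 3 -12 0 0 0 0 -0.3; 4 -16 0 0 0 0 -0.3; 5 -20 0 0 0 0 -0.3;5.5 -23 0 0 0 0 -0.3; 5.8 -25.4 0 0 0 0 -0.3; 5.8 -25.4 0 0 0 0 -0.3'
```

```text
time_s: 5.55
eef_pos: [0.6433, -0.0405, 0.1772]
orientation: [-0.001, 1.0, -0.001, 0.002]
wrist_force: [1.0, -1.7, -1.5]
gripper_width: 0.0418
finger_force: 40.9
time_s: 6.22
eef_pos: [0.5834, -0.2981, 0.1745]
orientation: [0.002, 1.0, -0.001, 0.0]
wrist_force: [-0.1, -0.9, -1.8]
gripper_width: 0.0416
finger_force: 40.9
```

```bash
python3 -m handwheel '0 0 3 0 0 0 -0.3; 0 0 6 0 0 0 -0.3; 0 0 9 0 0 0 -0.3; 0 0 11 0 0 0 -0.3; 0 0 12 0 0 0 -0.3; 0 0 12.8 0 0 0 -0.3; 0 0 13.2 0 0 0 -0.3; 0 0 13.2 0 0 0 -0.3'; python3 -m handwheel '0 0 0.2 0 0 0 -0.3; 0 0 0.2 0 0 0 -0.3'
```

```text
time_s: 6.88
eef_pos: [0.585, -0.2933, 0.0423]
orientation: [-0.0, 1.0, -0.0, 0.0]
wrist_force: [0.6, -0.3, -1.3]
gripper_width: 0.0414
finger_force: 40.9
time_s: 7.05
eef_pos: [0.5853, -0.2937, 0.041]
orientation: [-0.0, 1.0, -0.001, 0.001]
wrist_force: [0.8, 1.6, -1.7]
gripper_width: 0.0414
finger_force: 41.0
```

Still carrying its weight (-1.7 N), so I feel for the floor.

```bash
python3 -m handwheel '0 0 0.2 0 0 0 -0.3; 0 0 0.2 0 0 0 -0.3'; python3 -m handwheel '0 0 0.15 0 0 0 -0.3; 0 0 0.15 0 0 0 -0.3'
```

```text
time_s: 7.22
eef_pos: [0.5854, -0.2938, 0.0408]
orientation: [-0.0, 1.0, -0.001, 0.001]
wrist_force: [-5.0, 3.5, 13.9]
gripper_width: 0.041
finger_force: 42.4
time_s: 7.38
eef_pos: [0.5855, -0.2938, 0.0407]
orientation: [-0.0, 1.0, -0.001, 0.001]
wrist_force: [-11.0, 6.7, 24.2]
gripper_width: 0.0413
finger_force: 43.4
```

```bash
python3 -m handwheel '0 0 -0.2 0 0 0 -0.3; 0 0 -0.2 0 0 0 0.2; 0 0 -0.2 0 0 0 0.6; 0 0 -0.2 0 0 0 0.6; 0 0 -0.2 0 0 0 0.6; 0 0 -3 0 0 0 0.6; 0 0 -7 0 0 0 0.6; 0 0 -11 0 0 0 0.6'
```

```text
time_s: 8.05
eef_pos: [0.5836, -0.2925, 0.1459]
orientation: [-0.0, 1.0, 0.001, -0.001]
wrist_force: [-0.1, -1.2, 1.3]
gripper_width: 0.0685
finger_force: 0.0
```

```bash
python3 -m handwheel '1.7 3.7 0 0 0 0 1; 3.4 7.4 0 0 0 0 1; 5.1 11.1 0 0 0 0 1; 6.8 14.8 0 0 0 0 1; 8.5 18.5 0 0 0 0 1; 10.2 22.2 0 0 0 0 1; 11.9 26 0 0 0 0 1; 13.7 29.8 0 0 0 0 1'; python3 -m handwheel '0 0 1 0 0 0 1;0 0 2 0 0 0 1'; python3 -c "
from h import *
print(observe()['eef_pos'])
"
```

```text
time_s: 8.72
eef_pos: [0.4467, 0.0057, 0.146]
orientation: [0.0, 1.0, 0.0, 0.0]
wrist_force: [0.6, 0.7, 0.4]
gripper_width: 0.0853
finger_force: 0.0
time_s: 8.88
eef_pos: [0.4478, 0.0058, 0.1265]
orientation: [-0.002, 1.0, -0.0, 0.001]
wrist_force: [0.4, 0.7, -0.8]
gripper_width: 0.0855
finger_force: 0.0
[0.44776574 0.00577062 0.12654722]
```

```bash
python3 -m handwheel '0 0 3 0 0 0 1; 0 0 6 0 0 0 1; 0 0 8 0 0 0 1; 0 0 8.8 0 0 0 1; 0 0 8.8 0 0 0 1; 0 0 8.8 0 0 0 0.6; 0 0 8.8 0 0 0 0; 0 0 8.8 0 0 0 0' 40; python3 -m handwheel '0 0 0 0 0 0 0; 0 0 0 0 0 0 0; 0 0 0 0 0 0 0'
```

```text
time_s: 9.55
eef_pos: [0.4489, 0.0039, 0.0398]
orientation: [-0.0, 1.0, -0.0, 0.001]
wrist_force: [0.9, -1.4, 14.1]
gripper_width: 0.0521
finger_force: 41.4
time_s: 9.8
eef_pos: [0.449, 0.0038, 0.0399]
orientation: [-0.0, 1.0, -0.001, 0.001]
wrist_force: [-0.7, 0.1, 6.4]
gripper_width: 0.0517
finger_force: 41.2
```

```bash
python3 -m handwheel '0 0 -1 0 0 0 0; 0 0 -3 0 0 0 0; 0 0 -6 0 0 0 0; 0 0 -9 0 0 0 0; 0 -2 -12 0 0 0 0; -1 -5 -13 0 0 0 0; -2 -9 -13 0 0 0 0; -3 -13 -13 0 0 0 0'; python3 -m handwheel '-1 -4 0 0 0 0 0; -2 -8 0 0 0 0 0; -3 -12 0 0 0 0 0; -3.2 -15 0 0 0 0 0; -3.2 -17 0 0 0 0 0; -3.2 -17.3 0 0 0 0 0; -3.2 -17.3 0 0 0 0 0'
```

```text
time_s: 10.47
eef_pos: [0.4787, -0.1271, 0.1706]
orientation: [-0.001, 1.0, -0.001, 0.002]
wrist_force: [1.1, 0.6, -1.7]
gripper_width: 0.0516
finger_force: 42.7
time_s: 11.05
eef_pos: [0.5095, -0.2996, 0.1685]
orientation: [0.001, 1.0, 0.0, -0.0]
wrist_force: [0.7, 0.6, -1.2]
gripper_width: 0.0524
finger_force: 42.9
```

```bash
python3 -m handwheel '0 0 3 0 0 0 0; 0 0 6 0 0 0 0; 0 0 9 0 0 0 0; 0 0 11 0 0 0 0; 0 0 11.8 0 0 0 0; 0 0 12.2 0 0 0 0; 0 0 12.2 0 0 0 0'; python3 -m handwheel '0 0 0.2 0 0 0 0; 0 0 0.2 0 0 0 0';python3 -m handwheel '0 0 0.15 0 0 0 0; 0 0 0.15 0 0 0 0'
```

```text
time_s: 11.63
eef_pos: [0.51, -0.2979, 0.0466]
orientation: [-0.001, 1.0, 0.0, -0.0]
wrist_force: [-0.5, -0.7, -1.3]
gripper_width: 0.0519
finger_force: 42.9
time_s: 11.8
eef_pos: [0.5107, -0.2992, 0.0459]
orientation: [-0.0, 1.0, -0.001, 0.001]
wrist_force: [0.3, 0.0, -2.7]
gripper_width: 0.0516
finger_force: 42.9
time_s: 11.97
eef_pos: [0.5108, -0.2993, 0.045]
orientation: [-0.0, 1.0, -0.001, 0.001]
wrist_force: [-1.6, 2.3, 7.6]
gripper_width: 0.0519
finger_force: 43.5
```

```bash
python3 -m handwheel '0 0 0 0 0 0 0.2; 0 0 0 0 0 0 0.5; 0 0 0 0 0 0 0.7; 0 0 0 0 0 0 0.8; 0 0 0 0 0 0 0.8; 0 0 -2 0 0 0 0.8; 0 0 -6 0 0 0 0.8; 0 0 -10 0 0 0 0.8'; python3 -c "
from h import *
c=capture('side');save(c,'s1.png')"
```

```text
time_s: 12.63
eef_pos: [0.5087, -0.2976, 0.1422]
orientation: [-0.0, 1.0, 0.001, -0.001]
wrist_force: [0.8, -0.6, 0.6]
gripper_width: 0.0768
finger_force: 0.0
```

View pics/s1.png

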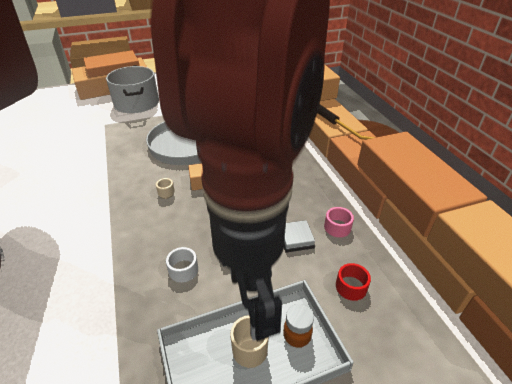

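The view shows the tall crucible at (250,343) and the jar at (299,326), both upright in the tray. Next is the mould.

```bash
python3 -m handwheel '-0.7 3.8 0 0 0 4.3 1; -1.4 7.6 0 0 0 4.3 1; -2.1 11.4 0 0 0 4.3 1; -2.8 15 0 0 0 4.3 1; -3.5 18 0 0 0 4.3 1; -3.8 19.1 0 0 0 4.3 1; -3.8 19.1 3 0 0 4.3 1; -3.8 19.1 5 0 0 4.3 1'; python3 -m handwheel '0 0 1 0 0 0 1; 0 0 1 0 0 0 1'
```

```text
time_s: 13.35
eef_pos: [0.5485, -0.1071, 0.0922]
orientation: [0.036, 0.999, -0.0, 0.001]
wrist_force: [-0.6, -0.1, -0.4]
gripper_width: 0.0853
finger_force: 0.0
time_s: 13.52
eef_pos: [0.5462, -0.1073, 0.0801]
orientation: [0.037, 0.999, 0.001, -0.002]
wrist_force: [-0.9, 0.7, 0.0]
gripper_width: 0.0854
finger_force: 0.0
```

```bash
python3 -m handwheel '0 0 3 0 0 0 1; 0 0 5 0 0 0 1; 0 0 5.8 0 0 0 1; 0 0 5.8 0 0 0 1; 0 0 5.8 0 0 0 0.4; 0 0 5.8 0 0 0 -0.2; 0 0 5.8 0 0 0 -0.4; 0 0 5.8 0 0 0 -0.4' 60; python3 -m handwheel '0 0 0 0 0 0 -0.4; 0 0 0 0 0 0 -0.4; 0 0 0 0 0 0 -0.4'
```

```text
time_s: 14.18
eef_pos: [0.5487, -0.1082, 0.0264]
orientation: [0.037, 0.999, -0.0, 0.001]
wrist_force: [-8.6, 1.7, 40.1]
gripper_width: 0.0395
finger_force: 56.3
time_s: 14.43
eef_pos: [0.5489, -0.1082, 0.0266]
orientation: [0.037, 0.999, -0.001, 0.001]
wrist_force: [-0.9, 0.1, 6.1]
gripper_width: 0.0393
finger_force: 60.8
```

```bash
python3 -m handwheel '0 0 -1 0 0 0 -0.4; 0 0 -3 0 0 0 -0.4; 0 0 -6 0 0 0 -0.4; 0 0 -9 0 0 0 -0.4; 0 0 -12 0 0 0 -0.4; 0 0 -13 0 0 0 -0.4; 0 0 -13 0 0 0 -0.4'; python3 -m handwheel '1 -2 0 0 0 -2 -0.4; 3 -6 0 0 0 -4 -0.4; 4.5 -9 0 0 0 -6 -0.4; 6 -12 0 0 0 -6 -0.4; 8 -16 0 0 0 -6 -0.4; 9.6 -19.2 0 0 0 -6 -0.4; 10.1 -20.2 0 0 0 -6 -0.4; 10.1 -20.2 0 0 0 -6 -0.4'
```

```text
time_s: 15.02
eef_pos: [0.5494, -0.1083, 0.1584]
orientation: [0.037, 0.999, -0.001, 0.003]
wrist_force: [0.2, -0.4, -2.6]
gripper_width: 0.039
finger_force: 60.3
time_s: 15.68
eef_pos: [0.4298, -0.3034, 0.1527]
orientation: [-0.013, 1.0, 0.001, -0.001]
wrist_force: [0.8, 1.1, -2.3]
gripper_width: 0.0387
finger_force: 60.6
```

```bash
python3 -m handwheel '0 0 3 0 0 0 -0.4; 0 0 6 0 0 0 -0.4; 0 0 9 0 0 0 -0.4; 0 0 11 0 0 0 -0.4; 0 0 11.8 0 0 0 -0.4; 0 0 12.1 0 0 0 -0.4; 0 0 12.1 0 0 0 -0.4'; python3 -m handwheel '0 0 0.2 0 0 0 -0.4; 0 0 0.2 0 0 0 -0.4';python3 -m handwheel '0 0 0.15 0 0 0 -0.4; 0 0 0.15 0 0 0 -0.4'
```

```text
time_s: 16.27
eef_pos: [0.4319, -0.3004, 0.0329]
orientation: [-0.015, 1.0, 0.001, -0.0]
wrist_force: [-0.2, -0.7, -2.4]
gripper_width: 0.039
finger_force: 60.2
time_s: 16.43
eef_pos: [0.4324, -0.3017, 0.0323]
orientation: [-0.015, 1.0, -0.0, 0.0]
wrist_force: [-1.1, 0.0, -2.4]
gripper_width: 0.039
finger_force: 60.2
time_s: 16.6
eef_pos: [0.4325, -0.3019, 0.0315]
orientation: [-0.015, 1.0, -0.0, 0.001]
wrist_force: [-2.1, 2.5, 4.5]
gripper_width: 0.0388
finger_force: 60.9
```

```bash
python3 -m handwheel '0 0 0 0 0 0 -0.1; 0 0 0 0 0 0 0.2; 0 0 0 0 0 0 0.5; 0 0 0 0 0 0 0.6; 0 0 0 0 0 0 0.6; 0 0 -2 0 0 0 0.6; 0 0 -6 0 0 0 0.6; 0 0 -10 0 0 0 0.6'; python3 -m handwheel '0 4 0 0 0 1.7 1; 0 8 0 0 0 1.7 1; -0.3 12 0 0 0 1.7 1; -0.5 16 0 0 0 1.7 1;-0.5 18 0 0 0 1.7 1;-0.5 18 0 0 0 1.7 1'
```

```text
time_s: 17.27
eef_pos: [0.431, -0.3004, 0.13]
orientation: [-0.015, 1.0, 0.001, -0.001]
wrist_force: [1.3, -1.3, 0.6]
gripper_width: 0.0686
finger_force: 0.0
time_s: 17.77
eef_pos: [0.4313, -0.1179, 0.1303]
orientation: [-0.002, 1.0, 0.0, 0.0]
wrist_force: [-0.2, -1.1, -0.1]
gripper_width: 0.0852
finger_force: 0.0
```

```bash
python3 -m handwheel '-1 0.6 2 0 0 0 1; -1 0.6 5 0 0 0 1; -1 0.6 8 0 0 0 1; -1 0.6 10 0 0 0 1; -1 0.6 10.6 0 0 0 1; -1 0.6 10.6 0 0 0 1; -1 0.6 10.6 0 0 0 0.6; -1 0.6 10.6 0 0 0 0' 40; python3 -m handwheel '0 0 0 0 0 0 0; 0 0 0 0 0 0 0; 0 0 0 0 0 0 0; 0 0 0 0 0 0 0'
```

```text
time_s: 18.43
eef_pos: [0.4426, -0.1163, 0.026]
orientation: [-0.0, 1.0, -0.001, 0.001]
wrist_force: [-0.1, 0.3, 0.2]
gripper_width: 0.0639
finger_force: 0.0
time_s: 18.77
eef_pos: [0.4427, -0.1162, 0.0264]
orientation: [-0.0, 1.0, -0.001, 0.001]
wrist_force: [-1.2, 1.8, 8.2]
gripper_width: 0.0528
finger_force: 41.3
```

```bash
python3 -m handwheel '0 0 -1 0 0 0 0; 0 0 -3 0 0 0 0; 0 0 -6 0 0 0 0; 0 0 -9 0 0 0 0; 0 1 -12 0 0 0 0; -0.6 4 -13 0 0 0 0; -1.5 8 -13 0 0 0 0; -2.5 12 -13 0 0 0 0'; python3 -m handwheel '-1.2 3.8 0 0 0 0 0; -2.4 7.6 0 0 0 0 0; -3.6 11.4 0 0 0 0 0; -4.8 15.2 0 0 0 0 0; -6 19 0 0 0 0 0; -7.2 22.8 0 0 0 0 0; -8.4 26.6 0 0 0 0 0; -8.7 29 0 0 0 0 0'; python3 -m handwheel '0 0 0 0 0 0 0; 0 0 0 0 0 0 0'
```

```text
time_s: 19.43
eef_pos: [0.4676, 0.0051, 0.1572]
orientation: [0.001, 1.0, -0.001, 0.002]
wrist_force: [-0.0, -0.4, -0.3]
gripper_width: 0.053
finger_force: 42.4
time_s: 20.1
eef_pos: [0.5544, 0.298, 0.1554]
orientation: [-0.001, 1.0, 0.001, 0.001]
wrist_force: [0.9, 0.4, -1.0]
gripper_width: 0.0528
finger_force: 42.4
time_s: 20.27
eef_pos: [0.5534, 0.2958, 0.1551]
orientation: [-0.001, 1.0, 0.0, 0.0]
wrist_force: [-0.6, 0.6, -1.4]
gripper_width: 0.0524
finger_force: 42.4
```

```bash
python3 -m handwheel '0 0 3 0 0 0 0; 0 0 6 0 0 0 0; 0 0 9 0 0 0 0; 0 0 11 0 0 0 0; 0 0 11.8 0 0 0 0; 0 0 12.2 0 0 0 0; 0 0 12.2 0 0 0 0'; python3 -m handwheel '0 0 0.2 0 0 0 0; 0 0 0.2 0 0 0 0';python3 -m handwheel '0 0 0.15 0 0 0 0; 0 0 0.15 0 0 0 0'
```

```text
time_s: 20.85
eef_pos: [0.5537, 0.2939, 0.033]
orientation: [0.0, 1.0, -0.0, 0.0]
wrist_force: [-0.4, -0.3, -0.1]
gripper_width: 0.053
finger_force: 42.4
time_s: 21.02
eef_pos: [0.5546, 0.2947, 0.032]
orientation: [-0.0, 1.0, 0.0, 0.001]
wrist_force: [0.2, 0.2, -0.8]
gripper_width: 0.0527
finger_force: 42.5
time_s: 21.18
eef_pos: [0.5547, 0.2948, 0.0314]
orientation: [-0.0, 1.0, 0.0, 0.001]
wrist_force: [-3.8, -2.0, 10.4]
gripper_width: 0.0531
finger_force: 43.3
```

```bash
python3 -m handwheel '0 0 0 0 0 0 0.2; 0 0 0 0 0 0 0.5; 0 0 0 0 0 0 0.7; 0 0 0 0 0 0 0.8; 0 0 0 0 0 0 0.8; 0 0 -2 0 0 0 0.8; 0 0 -6 0 0 0 0.8; 0 0 -10 0 0 0 0.8'; python3 -m handwheel '2 -3.5 0 0 0 0 0.8; 4 -7 0 0 0 0 0.8; 6 -10.5 0 0 0 0 0.8; 8 -14 0 0 0 0 0.8; 10 -17.5 0 0 0 0 0.8; 11 -18.9 0 0 0 0 0.8;11 -18.9 0 0 0 0 0.8'
```

```text
time_s: 21.85
eef_pos: [0.5519, 0.2941, 0.1281]
orientation: [-0.0, 1.0, -0.0, -0.002]
wrist_force: [1.6, -0.4, 0.8]
gripper_width: 0.0767
finger_force: 0.0
time_s: 22.43
eef_pos: [0.4421, 0.1033, 0.1288]
orientation: [0.001, 1.0, -0.0, -0.0]
wrist_force: [-0.2, 0.4, -0.9]
gripper_width: 0.0769
finger_force: 0.0
```

```bash
python3 -m handwheel '-0.1 0.2 2 0 0 0 0.8; -0.1 0.2 5 0 0 0 0.8; -0.1 0.2 8 0 0 0 0.8; -0.1 0.2 10 0 0 0 0.8; -0.1 0.2 10.4 0 0 0 0.8; -0.1 0.2 10.4 0 0 0 0.8; -0.1 0.2 10.4 0 0 0 0.3; -0.1 0.2 10.4 0 0 0 -0.2' 30; python3 -m handwheel '0 0 0 0 0 0 -0.4; 0 0 0 0 0 0 -0.4; 0 0 0 0 0 0 -0.4; 0 0 0 0 0 0 -0.4; 0 0 0 0 0 0 -0.4'
```

```text
time_s: 23.1
eef_pos: [0.4458, 0.1077, 0.0265]
orientation: [-0.0, 1.0, 0.0, 0.001]
wrist_force: [0.4, 0.1, 0.3]
gripper_width: 0.0541
finger_force: 0.0
time_s: 23.52
eef_pos: [0.4457, 0.1075, 0.0264]
orientation: [-0.0, 1.0, 0.0, 0.001]
wrist_force: [0.4, 0.1, 5.6]
gripper_width: 0.0354
finger_force: 29.6
```

```bash
python3 -m handwheel '0 0 -1 0 0 0 -0.4; 0 0 -3 0 0 0 -0.4; 0 0 -6 0 0 0 -0.4; 0 0 -9 0 0 0 -0.4; 0 1 -12 0 0 0 -0.4; -0.5 4 -13 0 0 0 -0.4; -1 7 -13 0 0 0 -0.4; -1.5 10 -13 0 0 0 -0.4'; python3 -m handwheel '-0.7 3.5 0 0 0 0 -0.4; -1.4 7 0 0 0 0 -0.4; -1.5 8.9 0 0 0 0 -0.4; -1.5 8.9 2 0 0 0 -0.4; -1.5 8.9 5 0 0 0 -0.4;-1.5 8.9 8 0 0 0 -0.4;-1.5 8.9 10 0 0 0 -0.4;-1.5 8.9 10 0 0 0 -0.4'
```

```text
time_s: 24.18
eef_pos: [0.4606, 0.2088, 0.1575]
orientation: [0.0, 1.0, 0.0, 0.002]
wrist_force: [-0.3, -0.0, -0.6]
gripper_width: 0.035
finger_force: 30.2
time_s: 24.85
eef_pos: [0.4716, 0.2957, 0.051]
orientation: [-0.0, 1.0, -0.001, -0.003]
wrist_force: [-1.2, 0.2, 0.2]
gripper_width: 0.0356
finger_force: 30.2
```

Contact is expected at z of about .0315, with about .055 commanded now.

```bash
python3 -m handwheel '0 0 1 0 0 0 -0.4; 0 0 1.8 0 0 0 -0.4; 0 0 2.2 0 0 0 -0.4; 0 0 2.2 0 0 0 -0.4'; python3 -m handwheel '0 0 0.2 0 0 0 -0.4; 0 0 0.2 0 0 0 -0.4';python3 -m handwheel '0 0 0.15 0 0 0 -0.4; 0 0 0.15 0 0 0 -0.4'
```

```text
time_s: 25.18
eef_pos: [0.4745, 0.2965, 0.0329]
orientation: [-0.0, 1.0, 0.0, 0.0]
wrist_force: [-0.9, -0.5, -1.7]
gripper_width: 0.0357
finger_force: 30.3
time_s: 25.35
eef_pos: [0.475, 0.2967, 0.0315]
orientation: [-0.0, 1.0, 0.0, 0.001]
wrist_force: [0.5, -0.6, -0.3]
gripper_width: 0.0355
finger_force: 30.3
time_s: 25.52
eef_pos: [0.4752, 0.2968, 0.0314]
orientation: [-0.0, 1.0, 0.0, 0.001]
wrist_force: [-4.6, -3.2, 13.2]
gripper_width: 0.0352
finger_force: 31.5
```

Contact felt. I let go and rise, then move to the middle, clear of everything, and look.

```bash
python3 -m handwheel '0 0 0 0 0 0 0; 0 0 0 0 0 0 0.3; 0 0 0 0 0 0 0.5; 0 0 0 0 0 0 0.5; 0 0 0 0 0 0 0.5; 0 0 -3 0 0 0 0.5; 0 0 -7 0 0 0 0.5; 0 0 -11 0 0 0 0.5'; python3 -m handwheel '0 0 -4 0 0 0 0.5; 2 4 -7 0 0 0 0.5; 5 8 -10 0 0 0 0.5; 8 12 -10 0 0 0 0.5; 10 16 -10 0 0 0 0.5; 12 20 -10 0 0 0 0.5; 12 20 -10 0 0 0 0.5'
python3 - <<'E'
from h import *
T=capture("top");S=capture("side")
cv2.imwrite("pics/f.png",cv2.resize(np.hstack([T["color"],S["color"]])[:,:,::-1],(800,300)));save(S,"s2.png");save(T,"t2.png")
E
```

```text
time_s: 26.18
eef_pos: [0.4732, 0.2962, 0.1394]
orientation: [-0.0, 1.0, -0.0, -0.001]
wrist_force: [1.6, 0.8, 0.0]
gripper_width: 0.0641
finger_force: 0.0
time_s: 26.77
eef_pos: [0.353, 0.4983, 0.2399]
orientation: [-0.0, 1.0, 0.0, 0.0]
wrist_force: [0.8, -0.7, -0.5]
gripper_width: 0.0641
finger_force: 0.0
```

View pics/t2.png

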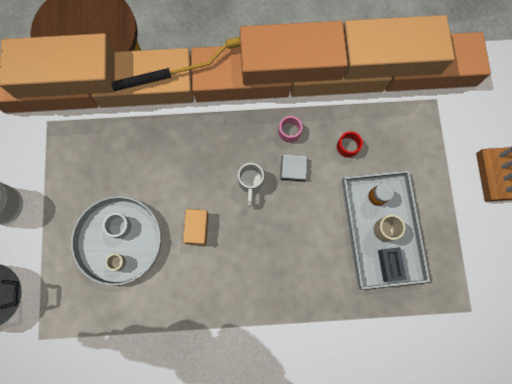

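View pics/s2.png

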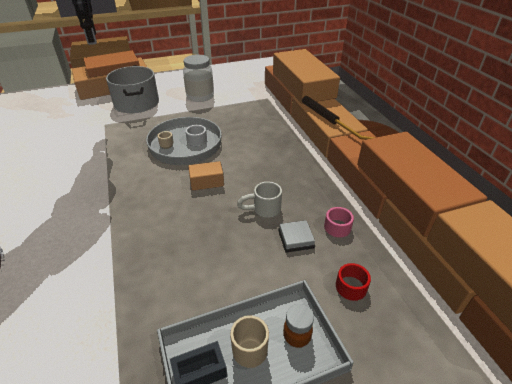

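The tray holds the jar (381,194), tall crucible (392,228) and mould (392,264), and the pan holds the ring (116,225) and small crucible (115,263), all upright. The bystanders have not moved, so I hand the job in.

```bash
python3 -c "
from station import *
print(job_done())"
```

```text
the job is handed in; nothing more can be done
None
```

Both casting kits are made up: the last pictures show all five pieces upright and released in the tray and pan, and the bystanders where they stood. I handed the job in at about 27 s of the 136 s allowed, and no verdict came back.

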